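# Find the flat hotplate with a straightedge and switch it on

## Task

One of these two hotplates has a crowned top. Gently lay the straightedge front to back across the middle of either top and let go, then press it down firmly at its front end (by the console) and after that at its back end to see whether it rocks, and lay it back on the cork mat. Only then switch on the hotplate whose top is flat; leave the other one off and do not disturb the other things on the bench.

Things in the scene. Friction and masses are not known exactly. Their poses are not given: they have to be found in the camera images.
- straightedge: loose steel I-section straightedge, 170 mm long (x), 20 mm wide (y), 30 mm high (z), 0.5 kg: two 20 x 6 mm flanges with an 8 mm web between. Origin at the centre of its underside; x along its length (either way round is the same), z up. It lies on the cork mat at the start; grasp it across its 20 mm width at mid length
- mat: fixed cork mat 230 x 120 x 3 mm on the bench, origin at the centre of its underside, x along its length, z up
- hotplate_a: fixed magnetic-stirrer hotplate: white housing (x -170..+100, y +-85 mm), aluminium top plate 160 x 160 mm, its face 100 mm above the bench, and a lower grey sloping console along the front, nearest the robot. Origin on the bench under the plate's centre; x from front to back, y to the left seen from the robot, z up. Two fixed knobs 16 mm high on the console at x -135, y +22 and +60 mm
- hotplate_b: the same kind of hotplate, same sizes and axes as hotplate_a. One of the two tops is flat; the other has only its middle 50 x 50 mm at full height and falls 3 mm to its edges, so a straightedge laid centred across it tips about 3 degrees to whichever end is pressed. Which of a and b is flat varies in place and is not told: it must be felt or seen
- hotplate_a_top (a point): centre of the upper face of hotplate_a's top plate, 100 mm above the bench, axes as the hotplate's. A straightedge lying on it has its upper side 130 mm above the bench; pressing 5 to 15 N 15 to 25 mm from an end is enough (60 to 75 mm in front of or behind this point)
- hotplate_b_top (a point): centre of the upper face of hotplate_b's top plate, 100 mm above the bench, axes as the hotplate's. A straightedge lying on it has its upper side 130 mm above the bench; pressing 5 to 15 N 15 to 25 mm from an end is enough (60 to 75 mm in front of or behind this point)
- hotplate_a_rod (a point): over the back of hotplate_a: middle of a fixed level 10 mm cross rod along y, at x +78, z 248 mm of the hotplate, reaching y -68..+95 mm, on an upright 12 mm rod at x +92, y +78 mm, 330 mm high; a probe stands at x +92, y -58, z 205..360 mm. The cross rod bars an upright gripper from the back end of the plate: lean it about 30 degrees (20 to 45 pass) towards the front, fingers pointing down and back
- hotplate_b_rod (a point): over the back of hotplate_b: middle of a fixed level 10 mm cross rod along y, at x +78, z 248 mm of the hotplate, reaching y -68..+95 mm, on an upright 12 mm rod at x +92, y +78 mm, 330 mm high; a probe stands at x +92, y -58, z 205..360 mm. The cross rod bars an upright gripper from the back end of the plate: lean it about 30 degrees (20 to 45 pass) towards the front, fingers pointing down and back
- switch_a (a joint): mains toggle switch of hotplate_a, rad: 0 = off, bat leaning right (to -y of the hotplate); 0.8 = on, leaning left (+y). Push the bat to the left with a finger; it takes about 1 N and stays where it is left. Pivot at x -122, y -30, z 63 mm of the hotplate, axis along x
- switch_a_tip (a point): centre of the 9 mm ball at the end of the 26 mm steel bat of switch_a. It moves with the bat, from y -40 (off) to y -20 mm (on) in the hotplate's frame, 24 mm above the console at both, which is free for 40 mm to its right (the housing ends there)
- switch_b (a joint): mains toggle switch of hotplate_b, rad: 0 = off, bat leaning right (to -y of the hotplate); 0.8 = on, leaning left (+y). Push the bat to the left with a finger; it takes about 1 N and stays where it is left. Pivot at x -122, y -30, z 63 mm of the hotplate, axis along x
- switch_b_tip (a point): centre of the 9 mm ball at the end of the 26 mm steel bat of switch_b. It moves with the bat, from y -40 (off) to y -20 mm (on) in the hotplate's frame, 24 mm above the console at both, which is free for 40 mm to its right (the housing ends there)
- weighing_jar: bystander: amber jar 40 mm across, 50 mm high, behind the hotplates, next to the beaker; origin at the centre of its underside
- spatula: bystander: thin steel laboratory spatula 190 mm long lying right of the hotplates, along x; origin at its middle, underside
- wash_bottle: bystander: white wash bottle 64 mm across, 190 mm high, behind the mat; origin at the centre of its underside
- vinegar_jug: bystander: brown jug 105 mm across, 200 mm high, red cap, behind the mat; origin at the centre of its underside
- beaker: bystander: glass beaker 70 mm across, 90 mm high, behind the hotplates; origin at the centre of its underside
- flask: bystander: stoppered conical flask 80 mm across, 130 mm high, right of the hotplates; origin at the centre of its underside
There are look-alikes about, which are no part of the job. Several things have the shape of the straightedge; the one meant has the colours described above.

How it is judged:
By the outcome, as a careful person would: the job done as asked, in the order asked, and still so for the second after the job is handed in, with the robot touching nothing.
It also fails if it takes over 64 s, if anything falls off the work surface, if the arm or the gripper's body presses on something with over 40 N, if the wrist force passes 120 N, or if a joint passes its speed limit or range.

## Robot

A 6-joint arm with a two-finger parallel gripper is mounted at the origin on the work surface. World frame = base frame: x ahead of the robot, y to its left, z up, the work surface at z = 0. Lengths are in m, angles in rad, forces in N, time in s.
With the tool pointing down it reaches from about 0.325 to 0.75 m from the base axis. Payload 7.6 kg.
Tool frame: the origin (TCP) lies at the very end of the fingers, on their centre line; the grasp point (between the pads) lies 19 mm behind it; z points along the fingers, y is the line along which they close (so a half turn about z gives the same grasp; the last joint's range is limited). The gripper opens to 85 mm and grips with 20 to 120 N. Pads are 22 mm wide; open, the fingers measure 114 mm over their backs; the gripper's body (76 mm by 85 mm) begins 54 mm behind the grasp point. The pads swing forward as they close: fully open they stand 13 mm farther back than shut.
Start: joints at [-1.328, 0.052, 1.401, -0, 1.689, -0.07], TCP at [0.162, -0.5, 0.231] pointing down, gripper open.
Joint ranges: [-2.9, 2.9], [-0.91, 2.17], [0.12, 2.37], [-1.06, 4.2], [0.26, 2.73], [-2.93, 2.93]. Speed limits (rad/s): [2.57, 2.57, 3.01, 3.14, 3.14, 3.14].

## Interface

Orientations are given as a unit quaternion [w, x, y, z].
In Python, from plant import manip, read_camera gives the robot as it stands.
- The arm moves only by the shell command python3 -m pendant 'ROWS' [FORCE]. ROWS is text: rows parted by semicolons, each of 7 numbers parted by spaces: the shift along the tool's x, y, z in mm, then the turn, a rotation vector about the tool's x, y, z in degrees, then the opening, from 0 (shut) to 1 (fully open). In form: dx dy dz wx wy wz fingers; .... A call has 1 to 10 rows; each row shifts and turns the commanded pose from where the row before left it, along the tool's axes as they then stand; what a row does not reach is not made up. A row lasts 1/12 s, in which the tool goes at most 41.7 mm and 7.16 degrees, less where a joint would pass 70% of its speed; a pose out of reach is approached as far as the arm can. A call with a gripper value outside its range is refused whole. The fingers move at their own pace and stop on an object; FORCE is the grip in N (left out, the last holds). Time passes only in rows, so rows that do not move let the fingers close. It gives the time, the measured TCP pose, the force, the opening and the grip force at its end, in the units of the state.
- manip.get_state(): the state, without advancing time (a new reading comes with each control period).
- read_camera(name): name is "scene" or "top" or "wrist"; returns a dict with "image" (420x560x3 uint8, red, green, blue), "fx", "fy", "cx", "cy" (pixels), "k1" (the pictures are not rectified: a ray, as slopes to the right and down, at radius r is drawn at 1 + k1 r^2 times it, then the intrinsics apply), "world_from_camera" (4x4, takes a point from camera to world coordinates). Camera axes: x right, y down, z forward; pixel columns grow to the right and rows downward; lengths in m; the calibration is good to about 2 mm. A picture is of the moment at which its call begins. There is no depth.
- manip.sign_off(): hands the job in; it is judged then, once.
The state is a dict: "time_s": time; "q": joint angles; "qvel": joint speeds; "effort": joint torques, N m; "tcp_pos": TCP position; "ee_rot": TCP orientation; "ft_force": force on the tool from outside, world axes, zero at the start; "ft_torque": the same for the moment, N m; "grip_width": finger opening in m; "grasp_force": force on a finger pad.
Only numpy, scipy, OpenCV 4.12 (cv2) and the standard library are available. Lean on these libraries where they do the work, as an engineer would, in place of code of your own. Each camera call takes 0.05 s, during which the arm holds its last target. There are 200 camera calls.

## Working session

There is one attempt and no reset: what is moved stays moved. The work goes in short steps, Python scripts to look and compute and a shell command to move; the robot and the scene stay as the last step left them, time stands still between calls to the robot, and variables do not carry over. Pictures are saved under pics/ and viewed, at most 10 in all, crops included, and the job is handed in when it is done.

```bash
ls; mkdir -p pics; cat > h.py <<'E'
import numpy as np, cv2
from plant import manip, read_camera
def snap(n,f=None):
    c=read_camera(n)
    if f: cv2.imwrite(f'pics/{f}.png',c['image'][:,:,::-1])
    return c
def ray(c,u,v):
    x,y=(u-c['cx'])/c['fx'],(v-c['cy'])/c['fy']
    K=np.array([[c['fx'],0,c['cx']],[0,c['fy'],c['cy']],[0,0,1]])
    p=cv2.undistortPoints(np.array([[[u,v]]],float),K,np.array([c['k1'],0,0,0.]))[0,0]
    T=np.array(c['world_from_camera']); d=T[:3,:3]@np.array([p[0],p[1],1]); return T[:3,3],d
def onz(c,u,v,z):
    o,d=ray(c,u,v); return o+d*(z-o[2])/d[2]
def proj(c,P):
    T=np.linalg.inv(c['world_from_camera']); p=T[:3,:3]@np.array(P)+T[:3,3]; s=p[:2]/p[2]; s=s*(1+c['k1']*(s@s))
    return c['fx']*s[0]+c['cx'],c['fy']*s[1]+c['cy']
E
python3 - <<'E'
from h import *
import pickle
for n in('scene','top','wrist'):
    c=snap(n,n); pickle.dump(c,open(n+'.pkl','wb')); print(n,c['fx'],c['k1'],np.round(c['world_from_camera'],3).tolist())
print(manip.get_state())
E
```

```text
pics
scene 395.4617841983541 0.019594291981823393 [[0.828, 0.426, -0.365, 0.935], [0.561, -0.624, 0.545, -0.618], [0.004, -0.656, -0.755, 1.056], [0.0, 0.0, 0.0, 1.0]]
top 398.48973791050304 -0.08025724183719667 [[-0.005, -0.993, 0.116, 0.357], [-1.0, 0.002, -0.026, 0.063], [0.025, -0.116, -0.993, 1.229], [0.0, 0.0, 0.0, 1.0]]
wrist 363.06030672710926 0.013833269739179112 [[0.307, -0.908, -0.286, 0.235], [-0.952, -0.293, -0.091, -0.475], [-0.001, 0.3, -0.954, 0.374], [0.0, 0.0, 0.0, 1.0]]
{'time_s': 0.15, 'q': array([-1.32830448e+00,  5.27018990e-02,  1.40146490e+00, -7.95368077e-07,
        1.68857241e+00, -7.02834725e-02]), 'qvel': array([ 0.00035956, -0.00072241, -0.00324908, -0.00219803,  0.00112041,
        0.00199069]), 'effort': array([ 1.01653408e-03, -3.81950712e+01, -3.60424662e+01, -1.37470067e-05,
        4.63273551e-03, -7.39059800e-06]), 'tcp_pos': array([ 0.16152193, -0.49931406,  0.23067418]), 'ee_rot': array([-5.71120762e-04,  9.87796197e-01,  1.55750904e-01, -4.96942045e-05]), 'ft_force': array([0.89076521, 0.51232081, 0.079067  ]), 'ft_torque': array([ 0.03617773,  0.02911345, -0.01156738]), 'grasp_force': 0.0, 'grip_width': 0.08511066613214507}
```

View pics/top.png

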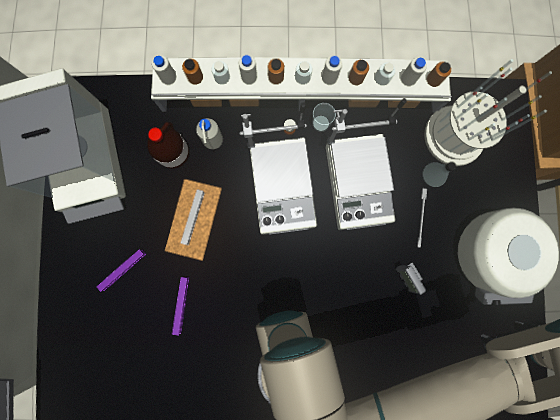

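View pics/scene.png

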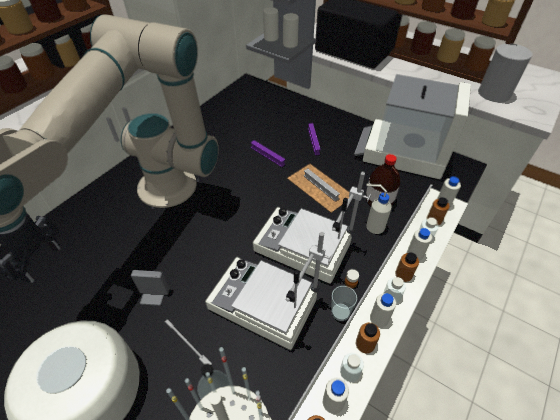

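The steel-grey straightedge lies on the cork mat at top (192,217). The two purple bars, (121,270) and (180,306), have the same shape but the wrong colour and aren't on the mat. The hotplates are at (281,180) and (361,178). I'll confirm with one enlarged crop and measure.

```bash
python3 - <<'E'
from h import *
import pickle
c=pickle.load(open('top.pkl','rb')); im=c['image']
cv2.imwrite('pics/crop1.png',cv2.resize(im[100:270,150:410,::-1],None,fx=3,fy=3,interpolation=cv2.INTER_CUBIC))
hsv=cv2.cvtColor(im,cv2.COLOR_RGB2HSV)
H,S,V=[hsv[:,:,i].astype(int) for i in range(3)]
# mat
m=((H>8)&(H<25)&(S>90)&(V>90)).astype(np.uint8); m[:, :150]=0;m[:,235:]=0;m[:170]=0;m[270:]=0
pts=cv2.findNonZero(m); hull=cv2.convexHull(pts)
w=np.array([onz(c,*p,0.003)[:2] for p in hull[:,0].astype(float)],np.float32)
print('mat',cv2.minAreaRect(w*1000))
hm=np.zeros_like(m); cv2.fillConvexPoly(hm,hull,1)
b=((S<60)&(V>80)&(hm>0)).astype(np.uint8)
n,l,st,_=cv2.connectedComponentsWithStats(b); k=1+np.argmax(st[1:,4]); print(st[k])
p=cv2.convexHull(cv2.findNonZero((l==k).astype(np.uint8)))[:,0].astype(float)
w=np.array([onz(c,*q,0.033)[:2] for q in p],np.float32); print('bar',cv2.minAreaRect(w*1000), cv2.boxPoints(cv2.minAreaRect(p.astype(np.float32))).tolist())
# white regions
b=((S<50)&(V>120)).astype(np.uint8); b[:, :235]=0;b[:,410:]=0;b[:115]=0;b[245:]=0
n,l,st,_=cv2.connectedComponentsWithStats(b)
for k in range(1,n):
  if st[k,4]>300: print(st[k])
E
```

```text
mat ((471.0032653808594, 314.39581298828125), (121.92619323730469, 233.0648956298828), 76.06832885742188)
[181 190  23  55 465]
bar ((474.3390197753906, 310.17022705078125), (25.90404510498047, 169.39358520507812), 74.43334197998047) [[180.05506896972656, 242.81654357910156], [196.23854064941406, 188.87156677246094], [204.40367126464844, 191.3211212158203], [188.22019958496094, 245.26609802246094]]
[240 119  58  16 329]
[ 330  134   65   96 4721]
[ 250  137   67   97 4923]
```

View pics/crop1.png

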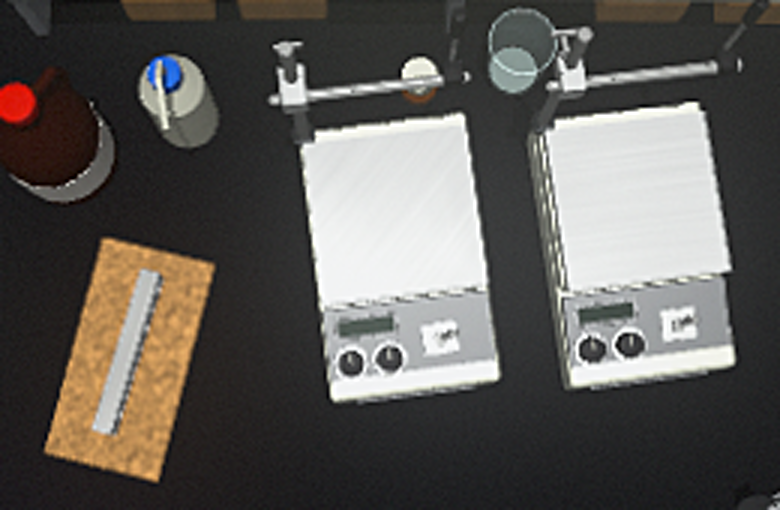

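The crop shows the steel bar on the mat (127,352 in the crop), so that's the one meant. Plate front corners in the crop are left plate (322,305) and (487,290), right plate (566,291) and (730,272).

```bash
python3 - <<'E'
from h import *
import pickle
c=pickle.load(open('top.pkl','rb'))
f=lambda p,z:onz(c,150+(p[0]+.5)/3-.5,100+(p[1]+.5)/3-.5,z)[:2]
for L,R,kn,sw,bb in (((322,305),(487,290),((351,362),(389,357)),(440,338),((302,145),(463,127))),((566,291),(730,272),((591,348),(630,343)),(682,325),((548,120),(700,104)))):
    l,r=f(L,.1),f(R,.1); d=l-r; yaw=np.arctan2(-d[0],d[1]); ex=np.array([np.cos(yaw),np.sin(yaw)]); ey=np.array([-ex[1],ex[0]])
    print('front corners',l,r,np.linalg.norm(d),'yaw',np.degrees(yaw),'centre',(l+r)/2+.08*ex)
    k=[f(q,.075) for q in kn]; print('knobs',k,np.linalg.norm(k[0]-k[1]),'centre by knobs',k[0]+.135*ex-.06*ey,k[1]+.135*ex-.022*ey)
    print('back',f(bb[0],.1),f(bb[1],.1))
from scipy.spatial.transform import Rotation as R
s=manip.get_state(); print(R.from_quat(np.roll(s['ee_rot'],-1)).as_matrix().round(3))
E
```

```text
front corners [0.51206775 0.11243535] [ 0.52637539 -0.04515465] 0.1582381703845027 yaw 5.1876775422086085 centre [0.59889388 0.04087382]
knobs [array([0.45977317, 0.08529579]), array([0.46455552, 0.04849257])] 0.0371126403424587 centre by knobs [0.5996453  0.03774805] [0.60099174 0.03878917]
back [0.66856538 0.13249792] [ 0.68690861 -0.02391281]
front corners [ 0.52538524 -0.12117509] [ 0.54403153 -0.28182359] 0.16172700270627788 yaw 6.6206301095049005 centre [ 0.61417489 -0.19227576]
knobs [array([ 0.47288161, -0.14866315]), array([ 0.47770056, -0.18725411])] 0.038890666605018616 centre by knobs [ 0.61389903 -0.19269823] [ 0.61433677 -0.19354259]
back [ 0.69439898 -0.10727783] [ 0.71196787 -0.25869629]
[[ 0.951  0.308 -0.   ]
 [ 0.308 -0.951  0.001]
 [ 0.    -0.001 -1.   ]]
```

```bash
cat >> h.py <<'E'
from scipy.spatial.transform import Rotation as Ro
def cur():
    s=manip.get_state(); return np.array(s['tcp_pos']),Ro.from_quat(np.roll(s['ee_rot'],-1)).as_matrix()
def tool(yaw,lean=0,hy=0):
    a=np.radians(yaw); M=np.array([[np.cos(a),np.sin(a),0],[np.sin(a),-np.cos(a),0],[0,0,-1]]).T.copy()
    M=np.column_stack([[np.cos(a),np.sin(a),0],[np.sin(a),-np.cos(a),0],[0,0,-1]])
    h=np.radians(hy); return Ro.from_rotvec(np.radians(-lean)*np.array([-np.sin(h),np.cos(h),0])).as_matrix()@M
def plan(p,M,n,start=None):
    p0,M0=start or cur(); dR=Ro.from_matrix(M0.T@M); w=dR.as_rotvec()/n; R1=Ro.from_rotvec(w).as_matrix()
    S=sum(np.linalg.matrix_power(R1,i) for i in range(n)); t=np.linalg.solve(S,M0.T@(np.array(p)-p0))
    print(n,'x:',np.round(t*1000,1),np.round(np.degrees(w),2)); return np.array(p),M
def rep():
    p,M=cur(); s=manip.get_state(); print('t',s['time_s'],'p',p.round(4),'yaw',np.degrees(np.arctan2(M[1,0],M[0,0])).round(2),'z',M[:,2].round(3),'F',np.array(s['ft_force']).round(1),'q',np.array(s['q']).round(2))
E
python3 - <<'E'
from h import *
s=plan([.455,.29,.231],tool(127),24)
plan([.475,.313,.22],tool(164.5),6,s)
E
```

```text
24 x: [41.   0.4 -0. ] [-0.   -0.   -4.54]
6 x: [-0.3  5.2  1.8] [ 0.    0.   -6.25]
```

```bash
R='python3 -m pendant'; 
$R '41 0.4 0 0 0 -4.5 1;41 0.4 0 0 0 -4.5 1;41 0.4 0 0 0 -4.5 1;41 0.4 0 0 0 -4.5 1;41 0.4 0 0 0 -4.5 1;41 0.4 0 0 0 -4.5 1;41 0.4 0 0 0 -4.5 1;41 0.4 0 0 0 -4.5 1;41 0.4 0 0 0 -4.5 1;41 0.4 0 0 0 -4.5 1' 
$R '41 0.4 0 0 0 -4.5 1;41 0.4 0 0 0 -4.5 1;41 0.4 0 0 0 -4.5 1;41 0.4 0 0 0 -4.5 1;41 0.4 0 0 0 -4.5 1;41 0.4 0 0 0 -4.5 1;41 0.4 0 0 0 -4.5 1;41 0.4 0 0 0 -4.5 1;41 0.4 0 0 0 -4.5 1;41 0.4 0 0 0 -4.5 1' 
$R '41 0.4 0 0 0 -4.5 1;41 0.4 0 0 0 -4.5 1;41 0.4 0 0 0 -4.5 1;41 0.4 0 0 0 -4.5 1;0 5 2 0 0 -6.3 1;0 5 2 0 0 -6.3 1;0 5 2 0 0 -6.3 1;0 5 2 0 0 -6.3 1;0 5 2 0 0 -6.3 1;0 5 2 0 0 -6.3 1'
python3 -c "
from h import *
rep()
import pickle
c=snap('wrist','w1'); pickle.dump(c,open('w1.pkl','wb'))"
```

```text
time_s: 0.98
tcp_pos: [0.4792, -0.2539, 0.2308]
ee_rot: [-0.0, 0.852, 0.524, -0.0]
ft_force: [-0.0, -1.0, -0.2]
grip_width: 0.0853
grasp_force: 0.0
time_s: 1.82
tcp_pos: [0.529, 0.1427, 0.2308]
ee_rot: [-0.0, 0.587, 0.81, -0.0]
ft_force: [0.7, -0.1, -0.1]
grip_width: 0.0855
grasp_force: 0.0
time_s: 2.65
tcp_pos: [0.4811, 0.3131, 0.2187]
ee_rot: [-0.0, 0.139, 0.99, -0.0]
ft_force: [0.9, 0.3, -0.0]
grip_width: 0.0852
grasp_force: 0.0
t 2.65 p [0.4811 0.3131 0.2187] yaw 164.03 z [-0.001 -0.001 -1.   ] F [ 0.9  0.3 -0. ] q [ 0.51  0.2   1.27 -0.    1.68 -0.78]
```

View pics/w1.png

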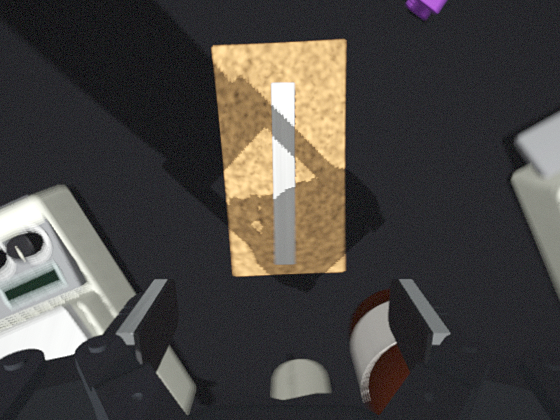

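The wrist view shows the bar with corners near (272,83), (295,83), (295,264) and (275,264). The wash bottle at (300,378) and the jug at (385,345) sit beyond the mat's far end.

```bash
python3 - <<'E'
from h import *
import pickle
c=pickle.load(open('w1.pkl','rb'))
q=[onz(c,u,v,.033)[:2] for u,v in((272,83),(295,83),(295.5,264),(275,264))]
print(np.round(q,4)); ctr=np.mean(q,0); a=(q[2]+q[3]-q[0]-q[1])/2; print('centre',ctr,'len',np.linalg.norm(a),'w',np.linalg.norm(q[0]-q[1]),'yaw',np.degrees(np.arctan2(a[1],a[0])))
m=[onz(c,u,v,.003)[:2] for u,v in((213,45),(346,40),(346,271),(234,276))]; a=(m[2]+m[3]-m[0]-m[1])/2; print('mat',np.mean(m,0),np.linalg.norm(a),np.degrees(np.arctan2(a[1],a[0])))
y=np.degrees(np.arctan2(a[1],a[0]))
print(proj(c,[*cur()[0][:2],.03]))
E
```

```text
[[0.3923 0.3292]
 [0.3977 0.3481]
 [0.5609 0.3035]
 [0.5553 0.2839]]
centre [0.4765512  0.31619323] len 0.16921138936998556 w 0.01960906245360427 yaw -15.393716519160813
mat [0.47205105 0.31827819] 0.23040201438389643 -13.326148547111405
(np.float64(283.1244821001035), np.float64(185.0169757902476))
```

```bash
python3 - <<'E'
from h import *
plan([.4766,.3162,.0095],tool(164.6),8)
E
```

```text
8 x: [ 0.6  0.2 26.1] [-0.01 -0.01 -0.02]
```

```bash
R='python3 -m pendant'; 
$R '1.3 0.4 30 0 0 -0.1 0.7;1.3 0.4 40 0 0 -0.1 0.7;1.3 0.4 40 0 0 -0.1 0.7;1.3 0.4 40 0 0 -0.1 0.7;0 0 30 0 0 -0.1 0.6;0 0 18 0 0 0 0.6;0 0 8 0 0 0 0.6;0 0 3 0 0 0 0.6;0 0 0 0 0 0 0.6' 40
python3 -c "
from h import *
rep()"
$R '0 0 0 0 0 0 0;0 0 0 0 0 0 0;0 0 0 0 0 0 0;0 0 0 0 0 0 0;0 0 0 0 0 0 0;0 0 0 0 0 0 0;0 0 0 0 0 0 0' 40
python3 -c "
from h import *
rep()"
```

```text
time_s: 3.45
tcp_pos: [0.4768, 0.316, 0.0106]
ee_rot: [0.0, 0.138, 0.99, 0.0]
ft_force: [0.4, -0.0, 0.9]
grip_width: 0.0514
grasp_force: 0.0
t 3.45 p [0.4768 0.316  0.0106] yaw 164.16 z [ 0.  0. -1.] F [ 0.4 -0.   0.9] q [ 0.52  0.37  1.5  -0.    1.28 -0.77]
time_s: 4.03
tcp_pos: [0.4774, 0.3162, 0.0121]
ee_rot: [0.001, 0.137, 0.991, 0.001]
ft_force: [-1.5, -2.1, 6.9]
grip_width: 0.0193
grasp_force: 39.1
t 4.0333 p [0.4774 0.3162 0.0121] yaw 164.2 z [ 0.002  0.001 -1.   ] F [-1.5 -2.1  6.9] q [ 0.52  0.36  1.5  -0.    1.28 -0.77]
```

```bash
R='python3 -m pendant'; python3 - <<'E'
from h import *
p,M=cur(); s=plan([*p[:2],.172],M,6); s=plan([.44,.022,.172],tool(186.5),10,s)
E
$R '0 0 -10 0 0 0 0;0 0 -30 0 0 0 0;0 0 -40 0 0 0 0;0 0 -40 0 0 0 0;0 0 -40 0 0 0 0;0 0 0 0 0 0 0'
python3 - <<'E'
from h import *
rep();s=plan([.44,.022,.172],tool(186.5),10)
E
```

```text
6 x: [ -0.1   0.  -26.6] [0. 0. 0.]
10 x: [  0.8 -29.8  -0. ] [ 0.01  0.01 -2.23]
time_s: 4.53
tcp_pos: [0.4793, 0.3177, 0.1807]
ee_rot: [0.006, 0.137, 0.991, 0.005]
ft_force: [1.4, 0.5, -1.9]
grip_width: 0.0193
grasp_force: 40.1
t 4.5333 p [0.4793 0.3177 0.1807] yaw 164.23 z [ 0.013  0.008 -1.   ] F [ 1.4  0.5 -1.9] q [ 0.52  0.2   1.34  0.    1.59 -0.77]
10 x: [  1.  -30.    0.7] [ 0.05  0.07 -2.23]
```

```bash
R='python3 -m pendant'; 
$R '1 -20 0.7 0 0 -2.2 0;1 -32 0.7 0 0 -2.2 0;1 -32 0.7 0 0 -2.2 0;1 -32 0.7 0 0 -2.2 0;1 -32 0.7 0 0 -2.2 0;1 -32 0.7 0 0 -2.2 0;1 -32 0.7 0 0 -2.2 0;1 -32 0.7 0 0 -2.2 0;1 -32 0.7 0 0 -2.2 0;1 -24 0.7 0 0 -2.2 0'
$R '0 0 0 0 0 0 0'
python3 -c "
from h import *
rep()
import pickle
c=snap('wrist','w2'); pickle.dump(c,open('w2.pkl','wb'))"
```

```text
time_s: 5.37
tcp_pos: [0.4358, 0.0181, 0.1627]
ee_rot: [-0.001, -0.055, 0.998, -0.0]
ft_force: [0.1, 0.9, -4.6]
grip_width: 0.0186
grasp_force: 40.4
time_s: 5.45
tcp_pos: [0.4361, 0.0166, 0.1625]
ee_rot: [-0.001, -0.053, 0.999, -0.001]
ft_force: [-0.1, -0.2, -5.9]
grip_width: 0.0194
grasp_force: 40.7
t 5.45 p [0.4361 0.0166 0.1625] yaw -173.91 z [-0.001 -0.002 -1.   ] F [-0.1 -0.2 -5.9] q [-0.05 -0.17  1.75 -0.    1.56 -1.72]
```

View pics/w2.png

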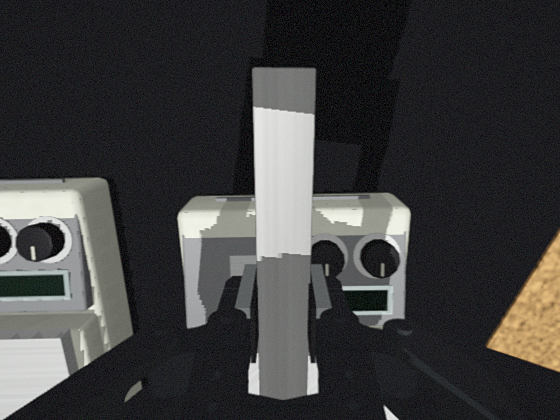

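The bar is held straight along the tool. Knobs of the target hotplate are at (326,255) and (380,257), and the housing front corners at (180,215) and (410,213).

```bash
python3 - <<'E'
from h import *
import pickle
c=pickle.load(open('w2.pkl','rb'))
for z in(.07,.076): print(z,onz(c,326,255,z)[:2],onz(c,380,257,z)[:2])
a=np.radians(6.3); ex=np.array([np.cos(a),np.sin(a)]); ey=np.array([-ex[1],ex[0]])
k1,k2=onz(c,326,255,.074)[:2],onz(c,380,257,.074)[:2]
print('centre from knobs',k1+.135*ex-.022*ey,k2+.135*ex-.06*ey, np.linalg.norm(k1-k2), np.degrees(np.arctan2(-(k2-k1)[0],(k2-k1)[1])))
for z in (.04,.05):
  l,r=onz(c,410,215,z)[:2],onz(c,180,217,z)[:2]; print('w',np.linalg.norm(l-r),'mid->centre',(l+r)/2+.17*ex,np.degrees(np.arctan2(-(l-r)[0],(l-r)[1])))
q=[onz(c,u,v,.185) for u,v in((253,68),(316,68))]; print('bar front end',q)
E
```

```text
0.07 [0.4609745  0.05008643] [0.45842585 0.08820946]
0.076 [0.45841254 0.04904614] [0.45592865 0.08620035]
centre from knobs [0.59586541 0.04233989] [0.59752983 0.04204653] 0.03756080848302038 3.824732718416025
w 0.1767328363015187 mid->centre [0.61300627 0.04548628] 6.600032613309808
w 0.17009128798598877 mid->centre [0.60985438 0.04482184] 6.600032613309809
bar front end [array([ 0.3518423 , -0.00123386,  0.185     ]), array([0.34979065, 0.01818465, 0.185     ])]
```

```bash
R='python3 -m pendant'; python3 - <<'E'
from h import *
plan([.599,.041,.126],tool(186.3),10)
E

```

```text
10 x: [-16.4   0.5   3.7] [ 0.   -0.01 -0.03]
```

```bash
R='python3 -m pendant'; 
$R '-10 0.5 0 0 0 0 0;-20 0.5 0 0 0 0 0;-24 0.5 0 0 0 0 0;-24 0.5 6 0 0 0 0;-24 0.5 6 0 0 0 0;-24 0.5 6 0 0 0 0;-20 0.5 6 0 0 0 0;-12 0.5 6 0 0 0 0;-6 1 4 0 0 0 0;0 0 2 0 0 0 0'
$R '0 0 0 0 0 0 0'
python3 -c "
from h import *
rep();plan([.599,.041,.113],tool(186.3),4)"
```

```text
time_s: 6.33
tcp_pos: [0.5991, 0.044, 0.1255]
ee_rot: [-0.001, -0.055, 0.999, 0.0]
ft_force: [0.4, -0.4, -5.3]
grip_width: 0.0192
grasp_force: 40.7
time_s: 6.42
tcp_pos: [0.5984, 0.0435, 0.1261]
ee_rot: [-0.001, -0.055, 0.999, 0.0]
ft_force: [-0.2, -0.3, -5.6]
grip_width: 0.0191
grasp_force: 40.7
t 6.4167 p [0.5984 0.0435 0.1261] yaw -173.75 z [-0.003  0.    -1.   ] F [-0.2 -0.3 -5.6] q [ 0.01  0.32  1.31  0.    1.51 -1.67]
4 x: [-0.1 -0.6  3.3] [ 0.   -0.04 -0.01]
```

```bash
R='python3 -m pendant'; 
$R '0 -0.6 4 0 0 0 0;0 -0.6 4 0 0 0 0;0 -0.6 3 0 0 0 0;0 -0.6 2 0 0 0 0;0 0 1 0 0 0 0;0 0 0 0 0 0 0' | grep -E 'pos|ft_f'
$R '0 0 1 0 0 0 0;0 0 1 0 0 0 0;0 0 0 0 0 0 0'| grep -E 'pos|ft_f'
```

```text
tcp_pos: [0.5993, 0.0403, 0.113]
ft_force: [-0.4, 0.7, -4.9]
tcp_pos: [0.5995, 0.0405, 0.1112]
ft_force: [0.5, 0.0, -5.9]
```

```bash
R='python3 -m pendant'; 
for i in 1 2 3; do $R '0 0 0.7 0 0 0 0;0 0 0 0 0 0 0'| grep -E 'pos|ft_f'; done
```

```text
tcp_pos: [0.5995, 0.0405, 0.1105]
ft_force: [-0.6, -0.4, -5.1]
tcp_pos: [0.5995, 0.0405, 0.1098]
ft_force: [0.5, -0.2, -6.4]
tcp_pos: [0.5996, 0.0405, 0.1093]
ft_force: [-0.7, -0.6, -5.5]
```

```bash
R='python3 -m pendant'; 
for i in 1 2 ; do $R '0 0 0.7 0 0 0 0;0 0 0 0 0 0 0'| grep -E 'pos|ft_f'; done
```

```text
tcp_pos: [0.5997, 0.0405, 0.1092]
ft_force: [-2.3, -0.6, -0.1]
tcp_pos: [0.5998, 0.0404, 0.1091]
ft_force: [-5.1, -1.5, 5.1]
```

```bash
R='python3 -m pendant'; 
$R '0 0 -0.9 0 0 0 0;0 0 0 0 0 0 0.3;0 0 0 0 0 0 0.6;0 0 0 0 0 0 0.6;0 0 0 0 0 0 0.6;0 0 0 0 0 0 0.6'
$R '0 0 -20 0 0 0 0.6;0 0 -25 0 0 0 0.6;0 0 -20 0 0 0 0;0 0 0 0 0 0 0;0 0 0 0 0 0 0'
python3 - <<'E'
from h import *
rep()
import pickle
c=snap('wrist','w3'); pickle.dump(c,open('w3.pkl','wb'))
c=snap('scene'); u,v=proj(c,[.6,.04,.13]); print(u,v); u,v=int(u),int(v)
cv2.imwrite('pics/s3.png',cv2.resize(c['image'][v-60:v+60,u-80:u+80,::-1],None,fx=5,fy=5,interpolation=cv2.INTER_CUBIC))
E
```

```text
time_s: 8.5
tcp_pos: [0.5997, 0.0405, 0.1087]
ee_rot: [0.0, -0.054, 0.999, -0.0]
ft_force: [0.6, -0.0, -0.0]
grip_width: 0.0511
grasp_force: 0.0
time_s: 8.92
tcp_pos: [0.6002, 0.0405, 0.1749]
ee_rot: [0.001, -0.054, 0.999, -0.0]
ft_force: [-0.3, -0.4, 0.1]
grip_width: 0.0154
grasp_force: 0.0
t 8.9167 p [0.6002 0.0405 0.1749] yaw -173.78 z [ 0.003 -0.    -1.   ] F [-0.3 -0.4  0.1] q [ 0.01  0.29  1.25 -0.    1.6  -1.67]
312.83279137127005 228.56601539499727
```

View pics/w3.png

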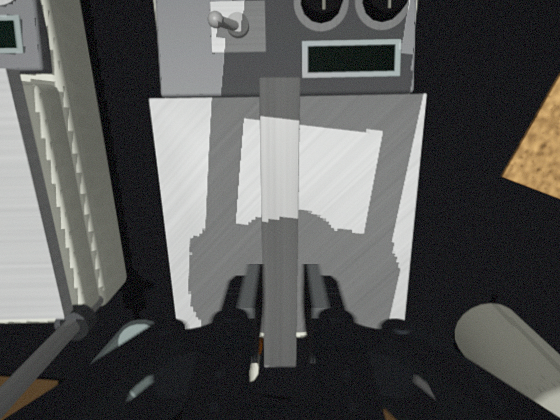

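The bar lies front to back on the left plate, with its front end at (261–299, 79). The plate's front corners are (149,98) and (427,94), and the switch ball is at (214,18).

```bash
python3 - <<'E'
from h import *
import pickle
c=pickle.load(open('w3.pkl','rb'))
l,r=onz(c,427,94,.1)[:2],onz(c,149,98,.1)[:2]; d=l-r; yaw=np.arctan2(-d[0],d[1]);ex=np.array([np.cos(yaw),np.sin(yaw)])
print('w',np.linalg.norm(d),'yaw',np.degrees(yaw),'centre',(l+r)/2+.08*ex)
f=(onz(c,261,79,.13)[:2]+onz(c,299,79,.13)[:2])/2; b=(onz(c,266,367,.13)[:2]+onz(c,296,367,.13)[:2])/2
e=b-f; print('bar f',f,'b',b,np.linalg.norm(e),'mid',(f+b)/2,'yaw',np.degrees(np.arctan2(e[1],e[0])))
print('switch tip',onz(c,214,18,.087))
E
```

```text
w 0.15843927977534633 yaw 6.94797345457177 centre [0.60187911 0.04487081]
bar f [0.51514317 0.03022984] b [0.68355651 0.04868344] 0.16942133001377924 mid [0.59934984 0.03945664] yaw 6.253139863152076
switch tip [ 0.48502799 -0.01101769  0.087     ]
```

```bash
R='python3 -m pendant'; 
$R '17 0 0 0 0 0 0;17 0 8 0 0 0 0;17 0 10 0 0 0 0;16 0 10 0 0 0 0;0 0 5 0 0 0 0;0 0 3 0 0 0 0;0 0 0 0 0 0 0'
for i in 1 2 3 4 5 6 ; do $R '0 0 1 0 0 0 0;0 0 0 0 0 0 0'| grep -E 'pos|ft_f'; done
```

```text
time_s: 9.6
tcp_pos: [0.5329, 0.0332, 0.1365]
ee_rot: [-0.001, -0.054, 0.999, 0.0]
ft_force: [0.0, -0.1, -0.3]
grip_width: -0.0001
grasp_force: 0.0
tcp_pos: [0.5336, 0.0332, 0.1368]
ft_force: [-0.7, 0.5, 0.6]
tcp_pos: [0.5333, 0.0333, 0.1357]
ft_force: [0.3, -0.2, -0.6]
tcp_pos: [0.533, 0.0332, 0.1346]
ft_force: [-0.0, -0.4, -0.2]
tcp_pos: [0.5329, 0.0332, 0.1335]
ft_force: [0.2, -0.2, -0.1]
tcp_pos: [0.5329, 0.0332, 0.1325]
ft_force: [0.0, -0.8, 0.6]
tcp_pos: [0.5328, 0.0332, 0.1315]
ft_force: [-0.8, 0.3, -0.2]
```

```bash
R='python3 -m pendant'; 
for i in 1 2 3; do $R '0 0 0.8 0 0 0 0;0 0 0 0 0 0 0'| grep -E 'pos|ft_f'; done
```

```text
tcp_pos: [0.5329, 0.0332, 0.1307]
ft_force: [-0.4, -0.7, 0.1]
tcp_pos: [0.533, 0.0332, 0.1301]
ft_force: [0.0, -0.2, -0.2]
tcp_pos: [0.5328, 0.0332, 0.1296]
ft_force: [-2.3, -0.1, 4.5]
```

```bash
R='python3 -m pendant'; 
$R '0 0 0.7 0 0 0 0;0 0 0 0 0 0 0'| grep -E 'pos|ft_f'
$R '0 0 0 0 0 0 0;0 0 0 0 0 0 0;0 0 0 0 0 0 0;0 0 0 0 0 0 0'| grep -E 'pos|ft_f'

```

```text
tcp_pos: [0.5328, 0.0332, 0.129]
ft_force: [-3.3, -0.6, 5.1]
tcp_pos: [0.5329, 0.0332, 0.1291]
ft_force: [-4.1, -0.8, 5.2]
```

```bash
R='python3 -m pendant'; 
for i in 1 2 3; do $R '0 0 0.6 0 0 0 0;0 0 0 0 0 0 0'| grep -E 'pos|ft_f'; done

```

```text
tcp_pos: [0.5327, 0.0332, 0.1284]
ft_force: [-4.9, 0.4, 5.8]
tcp_pos: [0.5327, 0.0332, 0.1279]
ft_force: [-4.6, 0.2, 5.3]
tcp_pos: [0.5327, 0.0332, 0.1278]
ft_force: [-5.7, -0.1, 8.8]
```

```bash
R='python3 -m pendant'; 
$R '0 0 0.5 0 0 0 0;0 0 0 0 0 0 0;0 0 0 0 0 0 0;0 0 0 0 0 0 0'| grep -E 'pos|ft_f'
python3 - <<'E'
from h import *
c=snap('scene'); u,v=312,229
cv2.imwrite('pics/s4.png',cv2.resize(c['image'][v-60:v+60,u-80:u+80,::-1],None,fx=5,fy=5,interpolation=cv2.INTER_CUBIC))
E
$R '0 0 -2 0 0 0 0;0 0 -10 0 0 0 0;0 0 -20 0 0 0 0;0 0 -20 0 0 0 0;0 0 0 0 0 0 0'
python3 - <<'E'
from h import *
rep()
h=6.3;a=np.radians(h);ex=np.array([np.cos(a),np.sin(a)]);b=np.array([.5995,.0400])
t=b+ex*.067
M=tool(180+h,30,h); print(M.round(2))   # z should point down and +x
pre=np.array([*t,.131])-M[:,2]*.05
s=plan(pre,M,10); plan([*t,.134],M,2,s)
E
```

```text
tcp_pos: [0.5327, 0.0332, 0.1277]
ft_force: [-8.4, -1.4, 11.0]
time_s: 12.9
tcp_pos: [0.5348, 0.0332, 0.1831]
ee_rot: [0.004, -0.054, 0.999, -0.0]
ft_force: [-0.2, -0.7, 0.8]
grip_width: -0.0001
grasp_force: 0.0
t 12.9 p [0.5348 0.0332 0.1831] yaw -173.78 z [ 0.007 -0.    -1.   ] F [-0.2 -0.7  0.8] q [-0.01  0.1   1.45 -0.    1.59 -1.69]
[[-0.86 -0.11  0.5 ]
 [-0.1   0.99  0.05]
 [-0.5  -0.   -0.87]]
10 x: [-10.3  -0.    3.4] [-0.01 -2.96 -0.01]
2 x: [-0.7  0.  23.7] [0. 0. 0.]
```

View pics/s4.png

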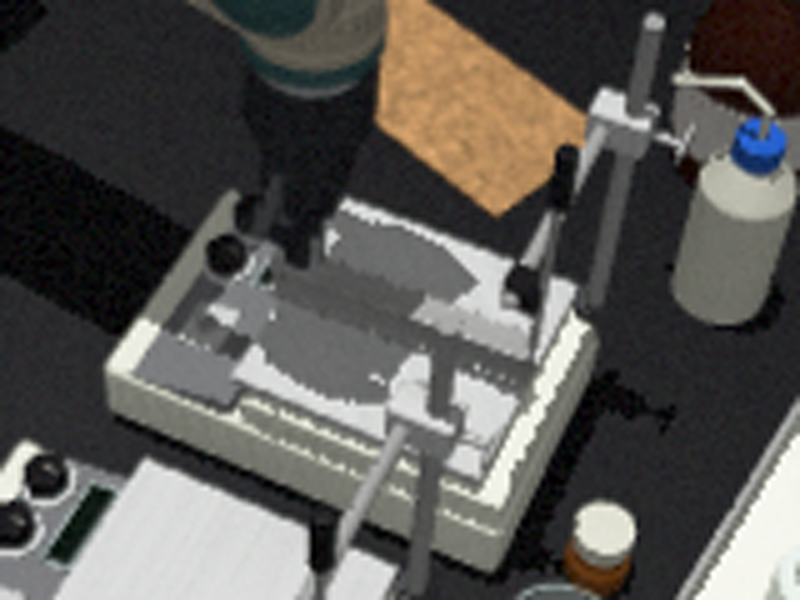

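The scene view shows the fingers on the bar's front end while the bar slopes down to the front. With the 2.2 mm drop at about 5 N before it went stiff, that points to the crowned top. Next is the back end with a 30° lean.

```bash
R='python3 -m pendant'; 
$R '-10 0 3 0 -3 0 0;-10 0 3 0 -3 0 0;-10 0 3 0 -3 0 0;-10 0 3 0 -3 0 0;-10 0 3 0 -3 0 0;-10 0 3 0 -3 0 0;-10 0 3 0 -3 0 0;-10 0 3 0 -3 0 0;-10 0 3 0 -3 0 0;-10 0 3 0 -3 0 0'
$R '0 0 0 0 0 0 0'
python3 - <<'E'
from h import *
rep()
h=6.3;a=np.radians(h);ex=np.array([np.cos(a),np.sin(a)]);b=np.array([.5995,.0400])
t=b+ex*.075
plan([*t,.144],tool(180+h,30,h),4)
E
```

```text
time_s: 13.73
tcp_pos: [0.6357, 0.0444, 0.1722]
ee_rot: [0.259, -0.052, 0.964, 0.014]
ft_force: [0.9, 0.3, -0.9]
grip_width: 0.0
grasp_force: 0.0
time_s: 13.82
tcp_pos: [0.6353, 0.0444, 0.1714]
ee_rot: [0.259, -0.052, 0.964, 0.014]
ft_force: [-0.5, 0.2, -0.0]
grip_width: 0.0005
grasp_force: 0.0
t 13.8167 p [0.6353 0.0444 0.1714] yaw -173.79 z [ 0.497  0.054 -0.866] F [-0.5  0.2 -0. ] q [-0.02  0.03  1.62  0.08  0.97 -1.72]
4 x: [-5.  -0.1 10.8] [-0.01  0.   -0.02]
```

```bash
R='python3 -m pendant'; 
$R '-5 0 11 0 0 0 0;-5 0 11 0 0 0 0;-5 0 11 0 0 0 0;-5 0 11 0 0 0 0;0 0 0 0 0 0 0'| grep -E 'pos|ft_f'
for i in 1 2 3 4 5; do $R '0.6 0 1 0 0 0 0;0 0 0 0 0 0 0'| grep -E 'pos|ft_f'; done
```

```text
tcp_pos: [0.6743, 0.0487, 0.1421]
ft_force: [0.1, 0.1, -0.2]
tcp_pos: [0.6741, 0.0486, 0.1433]
ft_force: [0.6, -0.5, 0.7]
tcp_pos: [0.6742, 0.0486, 0.1425]
ft_force: [-0.3, 0.1, 0.6]
tcp_pos: [0.6742, 0.0486, 0.141]
ft_force: [-0.8, -1.0, 0.4]
tcp_pos: [0.6743, 0.0486, 0.1396]
ft_force: [0.3, -0.7, -0.8]
tcp_pos: [0.6743, 0.0486, 0.1383]
ft_force: [0.4, -0.4, 0.1]
```

```bash
R='python3 -m pendant'; 
for i in 1 2 3 4 5 6; do $R '0.4 0 0.7 0 0 0 0;0 0 0 0 0 0 0'| grep -E 'pos|ft_f'; done
```

```text
tcp_pos: [0.6743, 0.0486, 0.1375]
ft_force: [-0.1, 0.5, -0.3]
tcp_pos: [0.6743, 0.0486, 0.1368]
ft_force: [0.4, -0.1, 0.1]
tcp_pos: [0.6743, 0.0486, 0.136]
ft_force: [0.5, 0.0, 0.2]
tcp_pos: [0.6743, 0.0486, 0.1352]
ft_force: [0.0, -0.6, 0.2]
tcp_pos: [0.6743, 0.0486, 0.1344]
ft_force: [0.4, 0.5, -0.5]
tcp_pos: [0.6745, 0.0486, 0.134]
ft_force: [-0.8, 0.8, 1.8]
```

```bash
R='python3 -m pendant'; 
for i in 1 2 3 4 5 6; do $R '0.4 0 0.7 0 0 0 0;0 0 0 0 0 0 0'| grep -E 'pos|ft_f'; done
```

```text
tcp_pos: [0.6748, 0.0487, 0.1336]
ft_force: [-0.9, 0.1, 3.0]
tcp_pos: [0.675, 0.0486, 0.133]
ft_force: [1.1, 0.7, 4.2]
tcp_pos: [0.6752, 0.0487, 0.1325]
ft_force: [3.1, 0.2, 5.0]
tcp_pos: [0.6755, 0.0487, 0.132]
ft_force: [2.9, 0.9, 6.0]
tcp_pos: [0.6757, 0.0487, 0.1316]
ft_force: [4.5, 0.5, 5.8]
tcp_pos: [0.6759, 0.0487, 0.1314]
ft_force: [1.3, 0.8, 8.3]
```

```bash
R='python3 -m pendant'; 
$R '0.4 0 0.7 0 0 0 0;0 0 0 0 0 0 0;0 0 0 0 0 0 0;0 0 0 0 0 0 0'| grep -E 'pos|ft_f'
$R '-2 0 -3 0 0 0 0;-4 0 -7 0 0 0 0;0 0 -15 0 0 0 0;0 0 -25 0 0 0 0;0 0 -25 0 0 0 0;0 0 0 0 0 0 0'
python3 - <<'E'
from h import *
rep()
s=plan([.565,.036,.20],tool(186.3),9)
E
```

```text
tcp_pos: [0.676, 0.0487, 0.1313]
ft_force: [-0.3, 0.8, 11.2]
time_s: 17.9
tcp_pos: [0.6423, 0.045, 0.2009]
ee_rot: [0.261, -0.052, 0.964, 0.014]
ft_force: [0.1, 0.3, 1.7]
grip_width: 0.0002
grasp_force: 0.0
t 17.9 p [0.6423 0.045  0.2009] yaw -173.75 z [ 0.501  0.054 -0.864] F [0.1 0.3 1.7] q [-0.01  0.02  1.57  0.07  1.03 -1.71]
9 x: [ 8.4 -0.1 -2.4] [-0.01  3.36 -0.01]
```

```bash
R='python3 -m pendant'; 
$R '8.4 0 -2.4 0 3.4 0 0.6;8.4 0 -2.4 0 3.4 0 0.6;8.4 0 -2.4 0 3.4 0 0.6;8.4 0 -2.4 0 3.4 0 0.6;8.4 0 -2.4 0 3.4 0 0.6;8.4 0 -2.4 0 3.4 0 0.6;8.4 0 -2.4 0 3.4 0 0.6;8.4 0 -2.4 0 3.4 0 0.6;8.4 0 -2.4 0 3 0 0.6;0 0 0 0 0 0 0.6'
python3 - <<'E'
from h import *
rep()
import pickle
c=snap('wrist','w5'); pickle.dump(c,open('w5.pkl','wb'))
E
```

```text
time_s: 18.73
tcp_pos: [0.5645, 0.0367, 0.1945]
ee_rot: [-0.004, -0.054, 0.999, -0.0]
ft_force: [0.3, -0.0, 0.7]
grip_width: 0.0515
grasp_force: 0.0
t 18.7333 p [0.5645 0.0367 0.1945] yaw -173.78 z [-0.008 -0.001 -1.   ] F [ 0.3 -0.   0.7] q [-0.    0.19  1.33 -0.    1.63 -1.68]
```

View pics/w5.png

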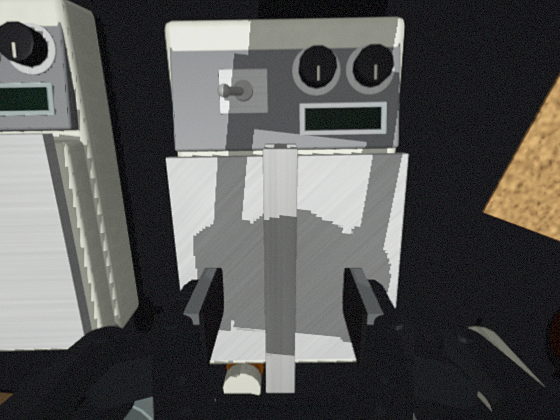

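The bar still lies across the middle, front end (264–297, 149) and back end (266–295, 393). The switch ball is at (223,90).

```bash
python3 - <<'E'
from h import *
import pickle
c=pickle.load(open('w5.pkl','rb'))
f=(onz(c,264,149,.13)[:2]+onz(c,297,149,.13)[:2])/2; b=(onz(c,266,393,.13)[:2]+onz(c,295,393,.13)[:2])/2
e=b-f; m=(f+b)/2; print(f,b,np.linalg.norm(e),m,np.degrees(np.arctan2(e[1],e[0])),'tip',onz(c,223,90,.087))
s=plan([*m,.15],tool(186.3),4); plan([*m,.1095],tool(186.3),4,s)
E
```

```text
[0.51492193 0.03028667] [0.6846213  0.04832153] 0.17065500662866046 [0.59977161 0.0393041 ] 6.066360809901623 tip [ 0.4861345  -0.01091813  0.087     ]
4 x: [-8.7 -0.3 11.1] [ 0.   -0.07 -0.02]
4 x: [ 0.   0.  10.1] [0. 0. 0.]
```

```bash
R='python3 -m pendant'; 
$R '-9 -0.3 11 0 0 0 0.6;-9 -0.3 11 0 -0.3 0 0.6;-9 -0.3 11 0 0 0 0.6;-9 -0.3 12 0 0 0 0.6;0 0 18 0 0 0 0.6;0 0 13 0 0 0 0.6;0 0 6 0 0 0 0.6;0 0 3 0 0 0 0.6;0 0 0 0 0 0 0.6'
$R '0 0 0 0 0 0 0.2;0 0 0 0 0 0 0;0 0 0 0 0 0 0;0 0 0 0 0 0 0;0 0 0 0 0 0 0;0 0 0 0 0 0 0;0 0 0 0 0 0 0' 40
python3 -c "
from h import *
rep()"
```

```text
time_s: 19.53
tcp_pos: [0.6007, 0.0394, 0.1099]
ee_rot: [0.001, -0.054, 0.999, 0.0]
ft_force: [0.3, -0.5, 0.6]
grip_width: 0.0512
grasp_force: 0.0
time_s: 20.12
tcp_pos: [0.6015, 0.0393, 0.1117]
ee_rot: [0.002, -0.054, 0.999, -0.0]
ft_force: [-0.9, -1.1, 5.6]
grip_width: 0.0189
grasp_force: 39.8
t 20.1167 p [0.6015 0.0393 0.1117] yaw -173.79 z [ 0.004 -0.    -1.   ] F [-0.9 -1.1  5.6] q [ 0.    0.33  1.32 -0.    1.48 -1.68]
```

```bash
R='python3 -m pendant'; 
$R '0 0 -4 0 0 0 0;0 0 -10 0 0 0 0;5 0 -6 0 0 0 0;15 0 -5 0 0 0 0;22 0 -5 0 0 0 0;25 0 -7 0 0 0 0;25 0 -7 0 0 0 0;25 0 -7 0 0 0 0;20 0 0 0 0 0 0;10 0 0 0 0 0 0'
python3 - <<'E'
from h import *
rep(); s=plan([.4745,.317,.16],tool(165.3),11); plan([.4745,.317,.017],tool(165.3),6,s)
E
```

```text
time_s: 20.95
tcp_pos: [0.4527, 0.0234, 0.1617]
ee_rot: [0.001, -0.054, 0.999, 0.0]
ft_force: [-1.3, -0.3, -6.0]
grip_width: 0.019
grasp_force: 39.4
t 20.95 p [0.4527 0.0234 0.1617] yaw -173.78 z [ 0.002  0.    -1.   ] F [-1.3 -0.3 -6. ] q [-0.03 -0.12  1.71  0.    1.55 -1.71]
11 x: [-0.5 26.9  0.2] [0.   0.01 1.9 ]
6 x: [ 0.   0.  23.8] [0. 0. 0.]
```

```bash
R='python3 -m pendant'; 
$R '0 15 0 0 0 1.9 0;-0.5 30 0 0 0 1.9 0;-0.5 30 0 0 0 1.9 0;-0.5 30 0 0 0 1.9 0;-0.5 30 0 0 0 1.9 0;-0.5 30 0 0 0 1.9 0;-0.5 30 0 0 0 1.9 0;-0.5 30 0 0 0 1.9 0;-0.5 30 0 0 0 1.9 0;-0.5 28 0 0 0 2 0'
$R '0 13 0 0 0 1.8 0;0 0 25 0 0 0 0;0 0 35 0 0 0 0;0 0 35 0 0 0 0;0 0 25 0 0 0 0;0 0 15 0 0 0 0;0 0 0 0 0 0 0'
python3 - <<'E'
from h import *
rep(); plan([.4745,.317,.016],tool(165.3),1)
E
```

```text
time_s: 21.78
tcp_pos: [0.472, 0.3064, 0.1613]
ee_rot: [0.001, 0.113, 0.994, 0.0]
ft_force: [0.7, -1.0, -5.2]
grip_width: 0.0188
grasp_force: 39.8
time_s: 22.37
tcp_pos: [0.4729, 0.3158, 0.0216]
ee_rot: [-0.003, 0.128, 0.992, -0.003]
ft_force: [-1.4, -1.0, -5.9]
grip_width: 0.0188
grasp_force: 40.1
t 22.3667 p [0.4729 0.3158 0.0216] yaw 165.33 z [-0.006 -0.004 -1.   ] F [-1.4 -1.  -5.9] q [ 0.52  0.35  1.5  -0.    1.31 -0.79]
1 x: [-1.3  1.6  5.6] [-0.33 -0.27  0.03]
```

```bash
R='python3 -m pendant'; 
$R '0 0 3 0 0 0 0;0 0 1.5 0 0 0 0;0 0 0 0 0 0 0'| grep -E 'pos|ft_f'
for i in 1 2 3 4 5; do $R '0 0 0.8 0 0 0 0;0 0 0 0 0 0 0'| grep -E 'pos|ft_f'; done
```

```text
tcp_pos: [0.4766, 0.3179, 0.0233]
ft_force: [0.1, 0.2, -5.0]
tcp_pos: [0.4763, 0.3177, 0.022]
ft_force: [0.4, 0.3, -5.3]
tcp_pos: [0.4759, 0.3175, 0.0204]
ft_force: [-0.6, -0.1, -6.0]
tcp_pos: [0.4758, 0.3174, 0.0192]
ft_force: [0.9, 0.5, -5.8]
tcp_pos: [0.4757, 0.3174, 0.0183]
ft_force: [-0.6, -0.5, -4.7]
tcp_pos: [0.4757, 0.3174, 0.0175]
ft_force: [-0.1, 0.2, -5.5]
```

```bash
R='python3 -m pendant'; 
$R '0 0 1 0 0 0 0;0 0 1 0 0 0 0;0 0 0 0 0 0 0'| grep -E 'pos|ft_f'
for i in 1 2 3 4 5 6; do $R '0 0 0.8 0 0 0 0;0 0 0 0 0 0 0'| grep -E 'pos|ft_f'; done
```

```text
tcp_pos: [0.4757, 0.3173, 0.0154]
ft_force: [0.8, -0.5, -5.3]
tcp_pos: [0.4758, 0.3174, 0.0149]
ft_force: [1.1, 0.8, -5.0]
tcp_pos: [0.4759, 0.3175, 0.0148]
ft_force: [-2.8, -2.0, 1.6]
tcp_pos: [0.4759, 0.3175, 0.0147]
ft_force: [-6.1, -4.1, 7.6]
tcp_pos: [0.476, 0.3176, 0.0147]
ft_force: [-8.5, -4.9, 12.8]
tcp_pos: [0.476, 0.3176, 0.0147]
ft_force: [-12.1, -6.8, 17.1]
tcp_pos: [0.476, 0.3176, 0.0147]
ft_force: [-14.8, -8.8, 22.8]
```

```bash
R='python3 -m pendant'; 
$R '0 0 -2.8 0 0 0 0;0 0 0 0 0 0 0.3;0 0 0 0 0 0 0.6;0 0 0 0 0 0 0.6;0 0 0 0 0 0 0.6;0 0 0 0 0 0 0.6'
$R '0 0 -10 0 0 0 0.6;0 0 -30 0 0 0 0.6;0 0 -40 0 0 0 0.6;0 0 -40 0 0 0 0.6;0 0 -40 0 0 0 0.6;0 0 -40 0 0 0 0;0 0 0 0 0 0 0'
python3 - <<'E'
from h import *
rep()
c=snap('top'); im=c['image']
cv2.imwrite('pics/t6.png',cv2.resize(im[150:270,150:310,::-1],None,fx=5,fy=5,interpolation=cv2.INTER_CUBIC))
plan([.48,-.27,.24],tool(187),20)
E
```

```text
time_s: 25.2
tcp_pos: [0.4759, 0.3175, 0.0136]
ee_rot: [0.001, 0.128, 0.992, 0.0]
ft_force: [-0.4, -0.6, -0.3]
grip_width: 0.0512
grasp_force: 0.0
time_s: 25.78
tcp_pos: [0.4779, 0.3189, 0.2249]
ee_rot: [0.007, 0.128, 0.992, 0.005]
ft_force: [0.4, -0.4, 1.7]
grip_width: 0.0279
grasp_force: 0.0
t 25.7833 p [0.4779 0.3189 0.2249] yaw 165.32 z [ 0.016  0.008 -1.   ] F [ 0.4 -0.4  1.7] q [ 0.52  0.18  1.28 -0.    1.67 -0.79]
20 x: [ -2.4 -29.5  -1.1] [ 0.02  0.03 -1.08]
```

View pics/t6.png

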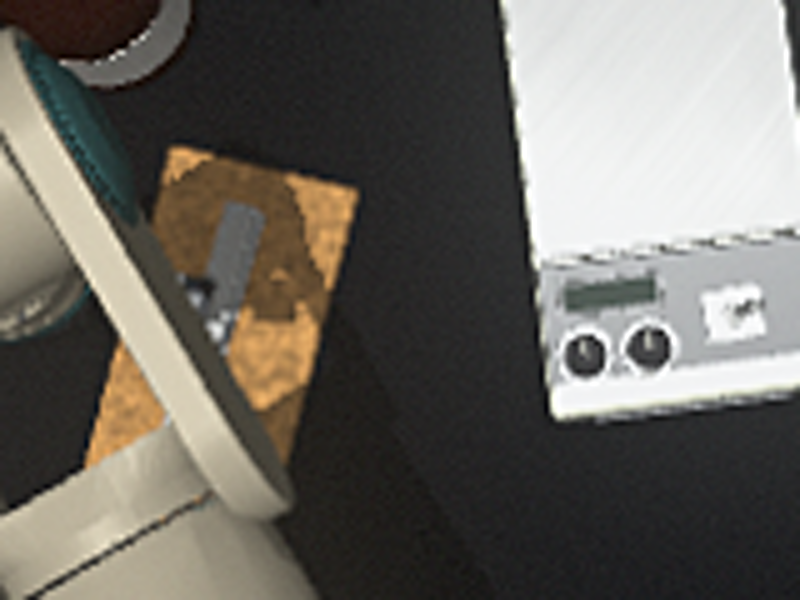

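The straightedge lies back on the mat, about (240,250) in the crop and partly hidden by the arm. Now to the right hotplate's switch.

```bash
R='python3 -m pendant'; 
$R '-2.4 -30 -1 0 0 -1.1 0;-2.4 -30 -1 0 0 -1.1 0;-2.4 -30 -1 0 0 -1.1 0;-2.4 -30 -1 0 0 -1.1 0;-2.4 -30 -1 0 0 -1.1 0;-2.4 -30 -1 0 0 -1.1 0;-2.4 -30 -1 0 0 -1.1 0;-2.4 -30 -1 0 0 -1.1 0;-2.4 -30 -1 0 0 -1.1 0;-2.4 -30 -1 0 0 -1.1 0'
$R '-2.4 -30 -1 0 0 -1.1 0;-2.4 -30 -1 0 0 -1.1 0;-2.4 -30 -1 0 0 -1.1 0;-2.4 -30 -1 0 0 -1.1 0;-2.4 -30 -1 0 0 -1.1 0;-2.4 -30 -1 0 0 -1.1 0;-2.4 -30 -1 0 0 -1.1 0;-2.4 -30 -1 0 0 -1.1 0;-2.4 -30 -1 0 0 -1.1 0;-2.4 -24 -1 0 0 -1.1 0'
$R '0 0 0 0 0 0 0' >/dev/null
python3 - <<'E'
from h import *
rep()
import pickle
c=snap('wrist'); pickle.dump(c,open('w7.pkl','wb'))
u,v=proj(c,[.497,-.247,.087]); print(u,v)
cv2.imwrite('pics/w7.png',c['image'][:,:,::-1])
E
```

```text
time_s: 26.67
tcp_pos: [0.4477, 0.0168, 0.223]
ee_rot: [0.0, 0.032, 1.0, 0.0]
ft_force: [-0.5, 0.2, -0.5]
grip_width: 0.0
grasp_force: 0.0
time_s: 27.5
tcp_pos: [0.4779, -0.2768, 0.2326]
ee_rot: [0.0, -0.064, 0.998, 0.0]
ft_force: [0.6, -0.3, 0.2]
grip_width: -0.0004
grasp_force: 0.0
t 27.5833 p [ 0.4778 -0.2783  0.2321] yaw -172.84 z [-0.  0. -1.] F [-0.2 -0.3 -0.8] q [-0.59  0.13  1.31  0.    1.7  -2.29]
316.4965690769269 223.3245615885852
```

View pics/w7.png

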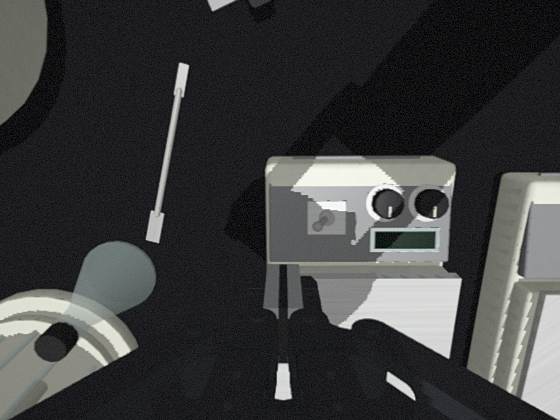

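The switch ball is at (319,226), and the bat leans right (image left, off). I'll come down to its right and push left.

```bash
python3 - <<'E'
from h import *
import pickle
c=pickle.load(open('w7.pkl','rb'))
t=onz(c,319,226,.087); print(t)
a=np.radians(6.8);ey=np.array([-np.sin(a),np.cos(a)])
p=t[:2]-ey*.033
s=plan([*p,.12],tool(187.2),5); plan([*p,.076],tool(187.2),3,s)
E
```

```text
[ 0.49909419 -0.24454791  0.087     ]
5 x: [-5.  -0.8 22.4] [ 0.02 -0.   -0.01]
3 x: [ 0.   0.  14.7] [0. 0. 0.]
```

```bash
R='python3 -m pendant'; 
$R '-5 -0.8 22 0 0 0 0;-5 -0.8 22 0 0 0 0;-5 -0.8 22 0 0 0 0;-5 -0.8 22 0 0 0 0;-5 -0.8 22 0 0 0 0;0 0 20 0 0 0 0;0 0 15 0 0 0 0;0 0 9 0 0 0 0;0 0 0 0 0 0 0;0 0 0 0 0 0 0' | grep -E 'pos|ft_f'
python3 -c "
from h import *
rep()"
```

```text
tcp_pos: [0.5039, -0.2751, 0.0799]
ft_force: [0.1, 0.2, 0.9]
t 28.4667 p [ 0.5039 -0.2751  0.0799] yaw -172.65 z [ 0.001  0.    -1.   ] F [0.1 0.2 0.9] q [-0.56  0.29  1.44  0.    1.41 -2.26]
```

```bash
R='python3 -m pendant'; 
$R '0 3 4 0 0 0 0;0 4 0 0 0 0 0;0 4 0 0 0 0 0;0 4 0 0 0 0 0;0 4 0 0 0 0 0;0 0 0 0 0 0 0' | grep -E 'pos|ft_f'
for i in 1 2 3; do $R '0 2 0 0 0 0 0;0 2 0 0 0 0 0;0 0 0 0 0 0 0' | grep -E 'pos|ft_f'; done
```

```text
tcp_pos: [0.5018, -0.2562, 0.0764]
ft_force: [1.2, -0.0, 0.4]
tcp_pos: [0.501, -0.2524, 0.0756]
ft_force: [0.4, -0.2, 0.2]
tcp_pos: [0.5004, -0.2484, 0.0756]
ft_force: [0.2, -0.1, 0.4]
tcp_pos: [0.4998, -0.2445, 0.0754]
ft_force: [-0.2, -0.4, 0.3]
```

```bash
R='python3 -m pendant'; 
for i in 1 2 3 4 5; do $R '0 1.5 0 0 0 0 0;0 0 0 0 0 0 0' | grep -E 'pos|ft_f'; done
```

```text
tcp_pos: [0.4997, -0.2439, 0.0756]
ft_force: [0.4, -4.3, -2.4]
tcp_pos: [0.4997, -0.2434, 0.0758]
ft_force: [1.6, -8.9, -3.5]
tcp_pos: [0.4996, -0.2431, 0.0759]
ft_force: [2.7, -14.5, -4.9]
tcp_pos: [0.4995, -0.2428, 0.0761]
ft_force: [3.8, -18.9, -6.3]
tcp_pos: [0.4995, -0.2425, 0.0765]
ft_force: [4.0, -22.7, -5.5]
```

```bash
R='python3 -m pendant'; 
$R '0 -8 0 0 0 0 0;0 -15 0 0 0 0 0;0 -8 0 0 0 0 0;0 0 -15 0 0 0 0;0 0 -30 0 0 0 0;5 0 -30 0 0 0 0;5 0 -30 0 0 0 0;5 0 -30 0 0 0 0;5 0 -20 0 0 0 0;0 0 0 0 0 0 0' | grep -E 'pos|ft_f'
python3 - <<'E'
from h import *
import pickle
rep()
for i in range(1):
  c=snap('wrist'); g=cv2.cvtColor(c['image'],cv2.COLOR_RGB2GRAY)
o=pickle.load(open('w7.pkl','rb')); go=cv2.cvtColor(o['image'],cv2.COLOR_RGB2GRAY)
a=np.radians(6.8);ex=np.array([np.cos(a),np.sin(a)]);ey=np.array([-ex[1],ex[0]]);t=np.array([.4991,-.2445])
# column brightness sampled across y at ball row (x offsets averaged), plane z=.087
for nm,cc,gg in(('before',o,go),('after',c,g)):
  print(nm)
  for dx in(-.006,0,.006):
    print([int(gg[int(round(v)),int(round(u))]) for k in range(-10,34,3) for u,v in[proj(cc,[*(t+ex*dx+ey*k/1000),.087])]])
# bar on the mat, from the top view
c=snap('top'); im=c['image']; hsv=cv2.cvtColor(im,cv2.COLOR_RGB2HSV).astype(int); H,S,V=hsv[:,:,0],hsv[:,:,1],hsv[:,:,2]
m=((S<60)&(V>80)).astype(np.uint8); m[:, :170]=0;m[:,216:]=0;m[:182]=0;m[256:]=0
n,l,st,_=cv2.connectedComponentsWithStats(m);k=1+np.argmax(st[1:,4]);p=cv2.convexHull(cv2.findNonZero((l==k).astype(np.uint8)))[:,0].astype(float)
print('bar',cv2.minAreaRect(np.array([onz(c,*q,.033)[:2]*1000 for q in p],np.float32)))
E
```

```text
tcp_pos: [0.4838, -0.2714, 0.2366]
ft_force: [0.8, -0.7, 0.7]
t 31.3833 p [ 0.4838 -0.2714  0.2366] yaw -172.68 z [ 0.009 -0.004 -1.   ] F [ 0.8 -0.7  0.7] q [-0.58  0.13  1.31  0.    1.69 -2.28]
before
[113, 144, 143, 136, 93, 95, 117, 118, 140, 138, 140, 89, 92, 91, 175]
[116, 136, 107, 124, 101, 139, 139, 144, 141, 140, 142, 93, 89, 89, 177]
[117, 145, 146, 147, 144, 146, 145, 144, 145, 143, 145, 93, 92, 85, 173]
after
[123, 146, 142, 128, 117, 112, 94, 95, 109, 139, 139, 86, 86, 94, 97]
[125, 143, 140, 141, 144, 124, 129, 137, 88, 113, 114, 96, 88, 90, 89]
[127, 148, 148, 146, 149, 147, 146, 143, 146, 147, 147, 102, 95, 91, 90]
bar ((472.11572265625, 313.50604248046875), (26.34221649169922, 169.5066375732422), 75.177978515625)
```

```bash
python3 -c "
from plant import manip
print(manip.sign_off())"
```

```text
the job is handed in; nothing more can be done
None
```

The straightedge rocked on the left hotplate, dipping about 2–3 mm under both the front and back presses, so its top is the crowned one. I laid the straightedge back on the mat, switched on only the right (flat) hotplate, and handed the job in at about 31 s.

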